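Make up the oxygen outlet, by hand and then with the key

TASK

On the veterinary treatment table one of the three gas outlets, the one with a small square lock nut above its hexagonal coupling, is still loose. Turn its big hexagonal coupling clockwise by hand until it stops, let go, then put the square-socket T-handled key (the bigger of the two keys) down over the square lock nut and turn that clockwise until it stops too. Leave the key standing upright on the nut.

Things in the scene. Friction and masses are not known exactly. Their poses are not given: they have to be found in the camera images.
- coupling (a joint): Brass hexagon of the loose outlet, 40 mm across flats, at height 44-68 mm, coaxial with the lock nut; below it a 26 mm neck and a fixed 90 x 90 x 30 mm foot. Rad, clockwise from above positive: starts 0-0.25, hard stop (tight) 1.05; stays put, 0.12 N m. A flat faces world yaw = nut_top yaw + lock_nut - coupling, others every 60 deg. Other outlets: a hexagon under a round dome; a round steel cap.
- lock_nut (a joint): Square steel nut, 22 x 22 mm, 18 mm tall, at height 72-90 mm, 4 mm above the coupling on the same vertical axis, nothing above it. Rad, clockwise from above positive: starts 0-0.15, hard stop (tight) 0.8; stays put, turns with 0.18 N m, independently of the coupling.
- nut_top (a point): Centre of the top face of the square lock nut, 90 mm above the table. Turns with the nut: x and y are square to the nut's sides, z up.
- key: Loose steel T-key, about 0.25 kg, standing on its socket. Origin: centre of underside, z up. Socket 36 mm square, 24 tall; its hole 28 mm square, 16 deep, square to x and y: 3 mm play a side, turns up to 19 deg before biting. Stem 14 mm round. Bar 80 (x) x 14 (y) x 18 mm, at z 56-74. Seated: origin 16 mm below the nut's top. The other, smaller key (round socket, 55 mm bar) does not fit.
Mind the look-alikes: they are no part of the job. What is shaped like the key but purple is not meant.

How it is judged:
By the outcome, as a careful person would: the job done as asked, in the order asked, and still so for the second after the job is handed in, with the robot touching nothing.
It also fails if it takes over 51 s, if anything falls off the work surface, if the arm or the gripper's body presses on something with over 40 N, if the wrist force passes 120 N, or if a joint passes its speed limit or range.

ROBOT

A 7-joint arm with a two-finger parallel gripper is mounted at the origin on the work surface. World frame = base frame: x ahead of the robot, y to its left, z up, the work surface at z = 0. Lengths are in mm, angles in rad, forces in N, time in s.
With the tool pointing down it reaches from about 400 to 875 mm from the base axis. Payload 4.4 kg.
Tool frame: the origin (TCP) lies where the fingers leave the gripper's body, on its centre line; the fingertips stand 73 mm ahead of it and the grasp point (between the pads) lies 54 mm ahead of it; z points along the fingers, y is the line along which they close (so a half turn about z gives the same grasp; the last joint's range is limited). The gripper opens to 85 mm and grips with 20 to 120 N. Pads are 22 mm wide; open, the fingers measure 114 mm over their backs; the gripper's body (76 mm by 85 mm) begins 54 mm behind the grasp point. The pads swing forward as they close: fully open they stand 13 mm farther back than shut.
Start: joints at [-0.066, 0.628, 0.038, 1.517, -0.027, 0.996, -0.02], TCP at [650.013, 0.024, 303.913] pointing down, gripper open.
Joint ranges: [-3.06, 3.06], [-0.37, 2.12], [-1.25, 1.32], [0.18, 2.47], [-1.1, 4.24], [0.23, 1.98], [-2.94, 2.94]. Speed limits (rad/s): [2.57, 2.57, 3.14, 3.14, 3.14, 3.14, 3.14].

INTERFACE

Orientations are given as [roll, pitch, yaw] about the fixed x, y, z axes, in that order (R = Rz(yaw) Ry(pitch) Rx(roll)).
In Python, from cell import ctrl gives the robot as it stands.
- The arm moves only by the tool send_rows, never from a script. Its argument "rows" is a list that holds one entry, the list of rows, each a list of 6 numbers: the shift along the tool's x, y, z in cm, then the turn, a rotation vector about the tool's x, y, z in rad. In form: [[[tx, ty, tz, wx, wy, wz], ...]]. A call has 1 to 10 rows; each row is the pose to reach, as a shift and turn from the pose commanded when the call began, along the tool's axes at that moment; what a row does not reach only later rows make up. A row lasts 1/10 s, in which the tool goes at most 50 mm and 8.59 degrees, less where a joint would pass 70% of its speed; a pose out of reach is approached as far as the arm can. A call with a gripper value outside its range is refused whole. "grip" is the closure in counts, from 0 (fully open) to 255 (shut), set as the call begins (left out, the last holds). The fingers move at their own pace and stop on an object; the grip force is fixed at half the most. Time passes only in rows, so rows that repeat a pose let the fingers close. It gives the time, the measured TCP pose, the force, the opening and the grip force at its end, in the units of the state.
- ctrl.read_state(): the state, without advancing time (a new reading comes with each control period).
- ctrl.get_image(name): name is "scene" or "side" or "wrist"; returns a dict with "pixels" (480x640x3 uint8, red, green, blue), "fx", "fy", "cx", "cy" (pixels), "extrinsics" (4x4, takes a point from camera to world coordinates); the wrist camera has in their place "mount" (4x4, takes a point from camera to tool coordinates, whose origin is the TCP and whose axes are the flange's). Camera axes: x right, y up, looking along -z (the intrinsics and any distortion apply to the point x, -y, -z); pixel columns grow to the right and rows downward; lengths in mm; the calibration is good to about 2 mm. A picture is of the moment at which its call begins: read the wrist's pose just before it. There is no depth.
- ctrl.finish_job(): hands the job in; it is judged then, once.
The state is a dict: "clock": time; "qpos": joint angles; "qd": joint speeds; "tau": joint torques, N m; "eef_pos": TCP position; "tool_rot": TCP orientation; "force": force on the tool from outside, world axes, zero at the start; "torque": the same for the moment, N m; "width": finger opening in mm; "gripper_force": force on a finger pad.
Only numpy, scipy, OpenCV 4.12 (cv2) and the standard library are available. Lean on these libraries where they do the work, as an engineer would, in place of code of your own. Each camera call takes 0.05 s, during which the arm holds its last target. There are 200 camera calls.

## Working session

There is one attempt and no reset: what is moved stays moved. The work goes in short steps, Python scripts to look and compute and a tool call to move; the robot and the scene stay as the last step left them, time stands still between calls to the robot, and variables do not carry over. Pictures are saved under pics/ and viewed, at most 10 in all, crops included, and the job is handed in when it is done.

Besides the shell and the picture viewer there is one more tool, called after "Call:" as name(argument=value, ...), one argument or row to a line, values as JSON. send_rows: Moves the arm, as the interface text tells. Its arguments: {"type":"object","properties":{"rows":{"type":"array","items":{"type":"array","items":{"type":"array","items":{"type":"number"}}}},"grip":{"type":"number"}},"required":["rows"]}

```bash
ls; mkdir -p pics
cat > h.py <<'E'
import numpy as np,cv2,pickle
from cell import ctrl
from scipy.spatial.transform import Rotation as R
def snap(n,f):
    s=ctrl.read_state(); d=ctrl.get_image(n); 
    T=np.eye(4); T[:3,:3]=R.from_euler('xyz',s['tool_rot']).as_matrix(); T[:3,3]=s['eef_pos']
    d['E']=np.array(d['extrinsics']) if 'extrinsics' in d else T@np.array(d['mount'])
    pickle.dump(d,open(f'pics/{f}.pkl','wb')); cv2.imwrite(f'pics/{f}.png',np.array(d['pixels'])[:,:,::-1]); return d
def load(f): return pickle.load(open(f'pics/{f}.pkl','rb'))
def ray(d,u,v):
    r=d['E'][:3,:3]@np.array([(u-d['cx'])/d['fx'],-(v-d['cy'])/d['fy'],-1]); return d['E'][:3,3],r
def atz(d,u,v,z):
    o,r=ray(d,u,v); return o+r*(z-o[2])/r[2]
def proj(d,p):
    c=d['E'][:3,:3].T@(np.atleast_2d(p)-d['E'][:3,3]).T; return np.c_[d['cx']+d['fx']*c[0]/-c[2], d['cy']-d['fy']*c[1]/-c[2]]
E
python3 - <<'E'
from h import *
for n in ['scene','side','wrist']:
    d=snap(n,n+'0'); print(n,[k for k in d],d['fx'],d['fy'],d['cx'],d['cy'],np.round(d['E'],3).tolist())
    if 'distortion' in d: print(d['distortion'])
print(ctrl.read_state())
E
```

```text
pics
scene ['pixels', 'fx', 'fy', 'cx', 'cy', 'extrinsics', 'E'] 593.8544363545099 593.8544363545099 332.4795316165171 232.40784852664743 [[0.382, -0.653, 0.654, 992.013], [0.924, 0.283, -0.258, -212.559], [-0.017, 0.703, 0.711, 658.27], [0.0, 0.0, 0.0, 1.0]]
side ['pixels', 'fx', 'fy', 'cx', 'cy', 'extrinsics', 'E'] 440.54947342444854 440.54947342444854 314.8186506902313 243.7881919146537 [[0.752, 0.484, -0.448, 161.444], [-0.66, 0.543, -0.52, -381.821], [-0.008, 0.687, 0.727, 553.906], [0.0, 0.0, 0.0, 1.0]]
wrist ['pixels', 'fx', 'fy', 'cx', 'cy', 'mount', 'E'] 377.09812360932574 377.09812360932574 321.6996238475649 241.73235696960825 [[1.0, 0.001, 0.002, 650.768], [-0.001, 0.946, 0.323, 83.409], [-0.001, -0.323, 0.946, 373.289], [0.0, 0.0, 0.0, 1.0]]
{'clock': 0.15, 'qpos': array([-0.06582161,  0.62916423,  0.03844417,  1.51813881, -0.02703678,
        0.99626043, -0.01997987]), 'qd': array([ 0.00277951, -0.00384177, -0.00131244, -0.00413531,  0.00012751,
       -0.00015177, -0.00124238]), 'tau': array([ 2.19518879e-03, -5.63800478e+01,  1.22790758e+00, -1.93650573e+01,
        1.11919764e-02,  7.40401709e-03, -1.44664841e-05]), 'eef_pos': array([6.49640185e+02, 5.82565275e-02, 3.03180182e+02]), 'tool_rot': array([-3.14013887e+00, -2.50817194e-05,  1.57082144e+00]), 'force': array([-0.16228952,  0.11862679, -0.46062393]), 'torque': array([0.00430826, 0.04076935, 0.00212323]), 'gripper_force': 0.0, 'width': 85.12284172703698}
```

View pics/scene0.png

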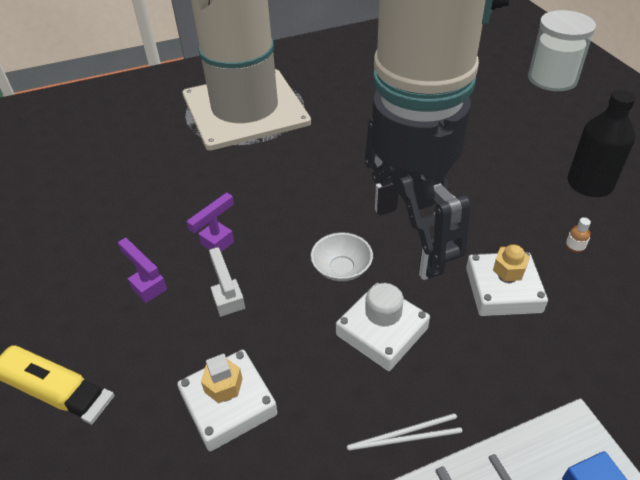

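View pics/wrist0.png

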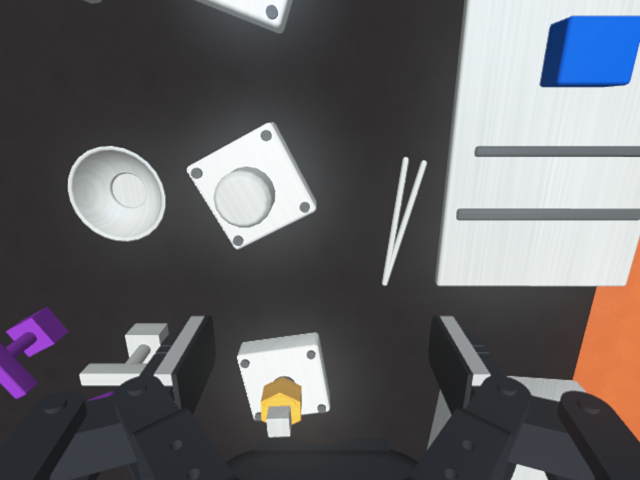

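The scene view shows the loose outlet (gold hexagon with square nut) at about (220,378), a grey key at (226,283) and two purple look-alikes at (145,272) and (213,225). The round cap is at (383,310) and the dome at (512,265). In the wrist view the nut is at (279,420) and the grey key at (140,360).

View pics/side0.png

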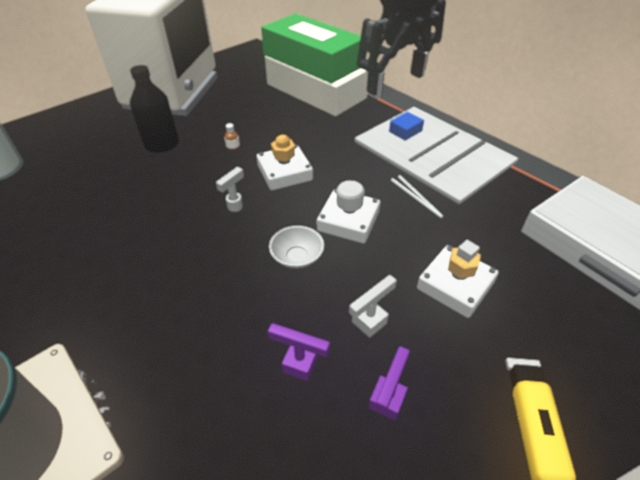

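Run:
```python
from h import *
s=load('scene0');w=load('wrist0')
print('nut',atz(s,218,363,90),atz(w,278,408,90)); print('nutw center',atz(w,278,424,90))
print('key base',atz(s,228,300,0),'bar ends',atz(s,215,252,74),atz(s,232,286,74))
print('purple bars',atz(s,122,243,74),atz(s,157,275,74),atz(s,190,222,74),atz(s,232,198,74))
```

```text
nut [ 606.99855954 -200.98339478   90.        ] [ 609.24522578 -177.26712769   90.        ]
nutw center [ 608.51342386 -196.17713562   90.        ]
key base [ 451.5398299  -159.82576978    0.        ] bar ends [ 425.91662847 -159.97929286   74.        ] [ 492.36852849 -154.99453611   74.        ]
purple bars [ 358.63421925 -273.29664727   74.        ] [ 435.73563957 -239.90079019   74.        ] [ 355.14356997 -177.92601475   74.        ] [ 329.76171343 -109.31816076   74.        ]
```

The side view shows the large grey key at (372,305), the small round-socket key at (232,190) and the loose outlet at (465,262). I'll move over the outlet for a closer look.

Call:
send_rows(
  rows=[
    [[-5,-1.1,0,0,0,0],[-10,-2.1,0,0,0,0],[-15,-3.2,0,0,0,0],[-19.8,-4.2,0,0,0,0],[-19.8,-4.2,0,0,0,0],[-19.8,-4.2,0,0,0,0]],
  ],
)

```text
clock: 0.75
eef_pos: [607.1, -200.2, 303.6]
tool_rot: [-3.141, 0.0, 1.566]
force: [-0.1, 0.4, 0.7]
width: 85.4
gripper_force: 0.0
```

Run:
```python
from h import *
d=snap('wrist','wrist1'); s=ctrl.read_state(); print(s['eef_pos'],s['tool_rot'],s['qpos'])
u,v=proj(d,[608,-197,90])[0]; print(u,v)
im=cv2.imread('pics/wrist1.png')
u,v=int(u),int(v); c=im[v-75:v+75,u-100:u+100]; cv2.imwrite('pics/w1c.png',cv2.resize(c,None,fx=4,fy=4,interpolation=cv2.INTER_CUBIC)); print('origin',u-100,v-75)
```

```text
[ 607.92643612 -197.71683736  303.59867954] [-3.14128742e+00 -1.15769741e-03  1.57005963e+00] [ 0.24951206  0.61285594  0.03594295  1.54960093 -0.02612737  0.98020921
  0.29274561]
321.59207139077574 221.5548747321331
origin 221 146
```

View pics/w1c.png

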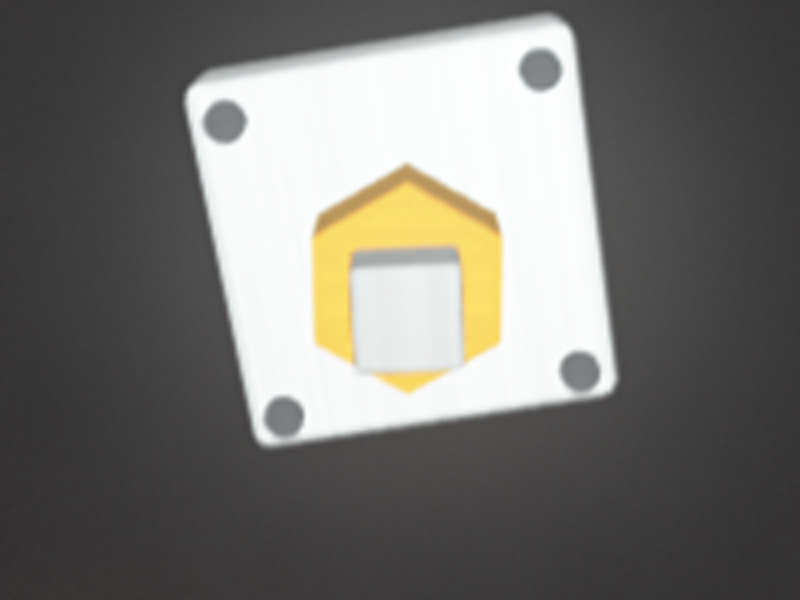

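The crop shows the nut's top face with corners at crop pixels (352,268), (460,262), (464,368) and (357,373). The hexagon's flats face left and right, with vertices at (315,237), (408,182), (500,235), (501,343), (410,392) and (316,345).

```bash
cat > h2.py <<'E'
from h import *
def polyfit(d,pts,z,ox,oy,k=4):
    P=np.array([atz(d,ox+(x+.5)/k-.5,oy+(y+.5)/k-.5,z)[:2] for x,y in pts]); n=len(P); c=P.mean(0)
    e=np.roll(P,-1,0)-P; L=np.hypot(*e.T); a=np.arctan2(e[:,1],e[:,0]); per=2*np.pi/n
    yaw=np.angle(np.exp(1j*a*n).sum())/n
    return c,L,np.degrees(yaw),np.degrees(per)
E
python3 - <<'E'
from h2 import *
d=load('wrist1')
print(polyfit(d,[(352,268),(460,262),(464,368),(357,373)],90,221,146))
print(polyfit(d,[(315,237),(408,182),(500,235),(501,343),(410,392),(316,345)],68,221,146))
s=load('scene0'); print(proj(s,[608,-197,90]))
E
```

```text
(array([ 608.83931535, -199.98210496]), array([20.93429104, 21.60519144, 21.22392434, 21.44225889]), np.float64(2.395038240978616), np.float64(90.0))
(array([ 608.90302915, -200.28854782]), array([22.44616467, 22.05840981, 23.42981256, 22.21222739, 22.58580334,
       23.44263896]), np.float64(-29.722593891527772), np.float64(59.99999999999999))
[[221.72434295 362.49986297]]
```

Call:
send_rows(
  rows=[
    [[-0.22,0.1,4,0,0,0],[-0.22,0.1,8,0,0,0],[-0.22,0.1,12,0,0,0],[-0.22,0.1,15,0,0,0],[-0.22,0.1,17.5,0,0,0],[-0.22,0.1,19.2,0,0,0],[-0.22,0.1,19.2,0,0,0],[-0.22,0.1,19.2,0,0,0]],
  ],
)

```text
clock: 1.6
eef_pos: [609.8, -199.3, 112.4]
tool_rot: [3.141, -0.0, 1.572]
force: [1.1, -0.2, 0.9]
width: 85.5
gripper_force: 0.0
```

Call:
send_rows(
  rows=[
    [[0,0,0,0,0,0],[0,0,0,0,0,0],[0,0,0,0,0,0],[0,0,0,0,0,0],[0,0,0,0,0,0],[0,0,0,0,0,0],[0,0,0,0,0,0],[0,0,0,0,0,0]],
  ],
  grip=255,
)

```text
clock: 2.4
eef_pos: [607.6, -200.4, 113.1]
tool_rot: [-3.139, -0.0, 1.57]
force: [-3.9, 0.2, 7.7]
width: 39.0
gripper_force: 61.2
```

```bash
cat > st.py <<'E'
from h import *
s=ctrl.read_state()
for k in ['clock','eef_pos','tool_rot','force','torque','qpos','width','gripper_force']: print(k,np.round(s[k],3))
E
python3 st.py
```

```text
clock 2.4
eef_pos [ 607.628 -200.409  113.072]
tool_rot [-3.139 -0.     1.57 ]
force [-3.943  0.195  7.684]
torque [0.16  1.054 0.044]
qpos [ 0.261  0.854  0.023  1.68  -0.03   0.611  0.3  ]
width 38.955
gripper_force 61.228
```

Call:
send_rows(
  rows=[
    [[0,-0.1,0,0,0,0.06],[0,-0.1,0,0,0,0.14],[0,-0.1,0,0,0,0.22],[0,-0.1,0,0,0,0.31],[0,-0.1,0,0,0,0.4],[0,-0.1,0,0,0,0.49],[0,-0.1,0,0,0,0.58],[0,-0.1,0,0,0,0.66],[0,-0.1,0,0,0,0.74],[0,-0.1,0,0,0,0.8]],
  ],
)

```text
clock: 3.4
eef_pos: [608.2, -200.6, 113.1]
tool_rot: [3.141, -0.0, 0.768]
force: [-1.5, -0.6, 4.6]
width: 39.1
gripper_force: 60.8
```

```bash
python3 st.py
```

```text
clock 3.4
eef_pos [ 608.153 -200.626  113.084]
tool_rot [ 3.141 -0.     0.768]
force [-1.528 -0.614  4.574]
torque [0.008 0.389 0.109]
qpos [ 0.138  0.868  0.232  1.685 -0.305  0.623 -0.263]
width 39.073
gripper_force 60.848
```

Call:
send_rows(
  rows=[
    [[0,0,0,0,0,0.03],[0,0,0,0,0,0.06],[0,0,0,0,0,0.09],[0,0,0,0,0,0.12]],
  ],
)

```text
clock: 3.8
eef_pos: [608.4, -200.5, 113.1]
tool_rot: [3.14, 0.0, 0.655]
force: [-2.2, -1.9, 6.8]
width: 39.3
gripper_force: 63.4
```

```bash
python3 st.py | egrep 'rot|force|torque|pos|width'
```

```text
eef_pos [ 608.374 -200.534  113.087]
tool_rot [3.14  0.    0.655]
force [-2.171 -1.881  6.762]
torque [-0.101  0.482  2.132]
qpos [ 0.12   0.872  0.262  1.685 -0.342  0.629 -0.345]
width 39.336
gripper_force 63.366
```

Call:
send_rows(
  rows=[
    [[0,0,0,0,0,0.03],[0,0,0,0,0,0.06],[0,0,0,0,0,0.08]],
  ],
)

```text
clock: 4.1
eef_pos: [609.5, -199.7, 113.2]
tool_rot: [3.139, -0.001, 0.582]
force: [8.1, 5.4, 1.9]
width: 39.2
gripper_force: 96.7
```

```bash
python3 st.py | egrep 'rot|force|torque|pos|width'
```

```text
eef_pos [ 609.455 -199.744  113.153]
tool_rot [ 3.139e+00 -1.000e-03  5.820e-01]
force [8.057 5.405 1.862]
torque [ 1.295 -1.856  1.824]
qpos [ 0.108  0.875  0.281  1.684 -0.367  0.632 -0.399]
width 39.169
gripper_force 96.668
```

The wrist torque rose from 0.1 to 2 N m, so the coupling is at its stop. I'll release and retreat.

Call:
send_rows(
  rows=[
    [[0,0,0,0,0,0],[0,0,0,0,0,0],[0,0,0,0,0,0],[0,0,0,0,0,0],[0,0,0,0,0,0],[0,0,0,0,0,0],[0,0,0,0,0,0]],
  ],
  grip=0,
)

```text
clock: 4.8
eef_pos: [608.0, -200.2, 111.9]
tool_rot: [-3.142, 0.0, 0.571]
force: [-0.1, -0.7, -0.1]
width: 85.2
gripper_force: 0.0
```

Call:
send_rows(
  rows=[
    [[0,0,-3,0,0,0],[0,0,-7,0,0,0],[0,0,-11,0,0,0],[0,0,-15,0,0,0],[0,0,-18,0,0,0],[0,0,-19.2,0,0,0],[0,0,-19.2,0,0,0],[0,0,-19.2,0,0,0]],
  ],
)

```text
clock: 5.6
eef_pos: [607.4, -199.7, 302.5]
tool_rot: [-3.14, 0.001, 0.571]
force: [0.2, 0.8, -1.6]
width: 85.1
gripper_force: 0.0
```

Run:
```python
from h import *
d=snap('wrist','wrist2'); s=ctrl.read_state(); print(s['clock'],s['eef_pos'],s['tool_rot'],s['width'],s['torque'])
im=cv2.imread('pics/wrist2.png')
u,v=map(int,proj(d,[609,-200,90])[0]); c=im[v-50:v+50,u-66:u+67]; cv2.imwrite('pics/w2c.png',cv2.resize(c,None,fx=6,fy=6,interpolation=cv2.INTER_CUBIC)); print('origin',u-66,v-50)
```

```text
5.65 [ 607.18131485 -199.63649675  301.93049082] [-3.13879063e+00  2.01324021e-03  5.70828505e-01] 84.96106536747673 [ 0.02846444  0.01048997 -0.0033416 ]
origin 257 175
```

View pics/w2c.png

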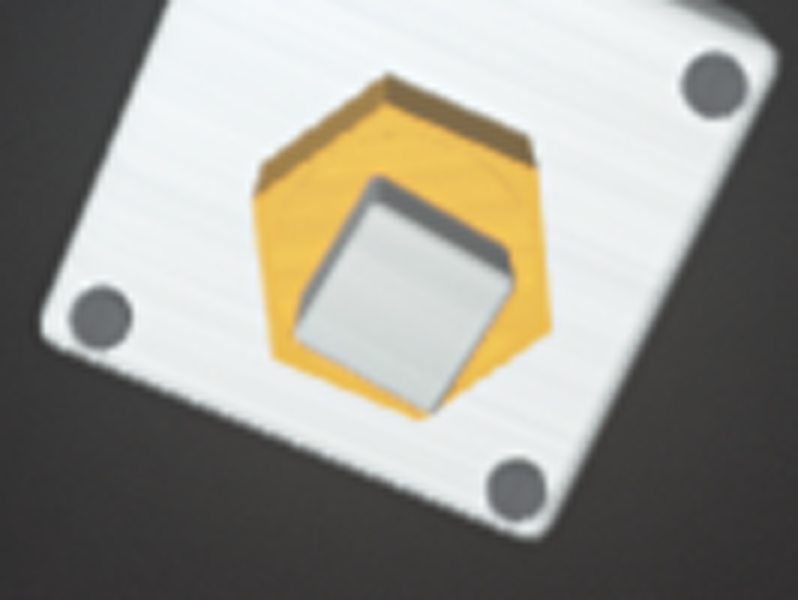

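The nut's corners in this crop are at (376,202), (514,282), (430,414) and (295,334). The hexagon's vertices are at (387,103), (536,168), (552,328), (426,418), (272,355) and (255,195).

Run:
```python
from h2 import *
d=load('wrist2')
print(polyfit(d,[(376,202),(514,282),(430,414),(295,334)],90,257,175,6))
print(polyfit(d,[(387,103),(536,168),(552,328),(426,418),(272,355),(255,195)],68,257,175,6))
```

```text
(array([ 608.76102159, -200.73325205]), array([20.78569006, 21.08780223, 20.86621439, 20.63783064]), np.float64(1.5220497866817644), np.float64(90.0))
(array([ 608.98418876, -200.8293831 ]), array([22.36324458, 23.13012201, 22.17851924, 23.74660697, 23.24232115,
       22.28777008]), np.float64(-21.21593916578872), np.float64(59.99999999999999))
```

The coupling turned 51.5°, right up to its stop, and the nut hasn't moved. Next I'll look at the key.

Call:
send_rows(
  rows=[
    [[-2.6,-2.9,0,0,0,0.1],[-5.1,-5.8,0,0,0,0.2],[-7.7,-8.7,0,0,0,0.3],[-10.2,-11.6,0,0,0,0.4],[-10.2,-11.6,0,0,0,0.5],[-10.2,-11.6,0,0,0,0.5],[-10.2,-11.6,0,0,0,0.5]],
  ],
)

```text
clock: 6.35
eef_pos: [459.9, -157.5, 303.2]
tool_rot: [3.141, 0.001, 0.074]
force: [0.3, 0.4, 0.2]
width: 85.7
gripper_force: 0.0
```

Run:
```python
from h import *
d=snap('wrist','wrist3'); s=ctrl.read_state(); print(s['clock'],s['eef_pos'],s['tool_rot'],s['qpos'])
im=cv2.imread('pics/wrist3.png')
u,v=map(int,proj(d,[458,-158,60])[0]); c=im[v-70:v+70,u-90:u+90]; cv2.imwrite('pics/w3c.png',cv2.resize(c,None,fx=4,fy=4,interpolation=cv2.INTER_CUBIC)); print('origin',u-90,v-70)
```

```text
6.4 [ 460.12596821 -157.69853746  303.26702578] [3.14119146e+00 7.04407652e-04 7.33200591e-02] [-0.12136289  0.44680755  0.55943064  1.97257222 -0.32119612  0.80997865
 -0.87917266]
origin 232 148
```

View pics/w3c.png

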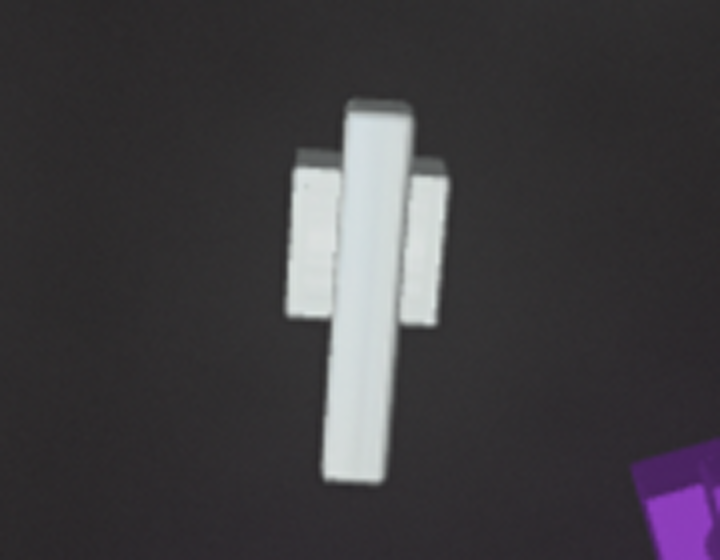

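The bar's top corners are at crop (346,112), (413,116), (385,483) and (323,480). The socket's top corners are at (293,168), (448,177), (436,324) and (287,316).

Run:
```python
from h2 import *
d=load('wrist3')
f=lambda L,z:np.array([atz(d,232+(x+.5)/4-.5,148+(y+.5)/4-.5,z)[:2] for x,y in L])
P=f([(346,112),(413,116),(385,483),(323,480)],74)
a=(P[0]+P[1]-P[2]-P[3])/2; print(P.mean(0),np.hypot(*a),np.degrees(np.arctan2(a[1],a[0])))
print(polyfit(d,[(293,168),(448,177),(436,324),(287,316)],24,232,148))
s=ctrl.read_state(); print(s['eef_pos'],s['tool_rot'])
```

```text
[ 457.59943224 -158.7354261 ] 78.91381634883498 0.39886061880479334
(array([ 457.39477102, -158.86834701]), array([36.32120503, 36.01631634, 36.05909103, 36.11137239]), np.float64(0.8368354835896888), np.float64(90.0))
[ 460.12596821 -157.69853746  303.26702578] [3.14119146e+00 7.04407652e-04 7.33200591e-02]
```

Call:
send_rows(
  rows=[
    [[-0.27,0.09,4,0,0,0.063],[-0.27,0.09,8,0,0,0.063],[-0.27,0.09,12,0,0,0.063],[-0.27,0.09,15,0,0,0.063],[-0.27,0.09,17.5,0,0,0.063],[-0.27,0.09,18.6,0,0,0.063],[-0.27,0.09,18.6,0,0,0.063],[-0.27,0.09,18.6,0,0,0.063]],
  ],
)

```text
clock: 7.2
eef_pos: [457.4, -159.2, 118.3]
tool_rot: [3.141, -0.001, 0.008]
force: [-0.2, 0.7, 0.1]
width: 85.4
gripper_force: 0.0
```

Call:
send_rows(
  rows=[
    [[0,0,0,0,0,0],[0,0,0,0,0,0],[0,0,0,0,0,0],[0,0,0,0,0,0],[0,0,0,0,0,0],[0,0,0,0,0,0],[0,0,0,0,0,0],[0,0,0,0,0,0],[0,0,0,0,0,0],[0,0,0,0,0,0]],
  ],
  grip=255,
)

```text
clock: 8.2
eef_pos: [457.1, -158.9, 118.3]
tool_rot: [3.142, -0.001, 0.008]
force: [-0.4, -1.0, 5.4]
width: 13.1
gripper_force: 58.8
```

```bash
python3 st.py
```

```text
clock 8.2
eef_pos [ 457.075 -158.898  118.26 ]
tool_rot [ 3.142e+00 -1.000e-03  8.000e-03]
force [-0.353 -0.982  5.384]
torque [0.087 0.113 0.013]
qpos [ 0.079  0.738  0.296  2.122 -0.592  0.36  -0.7  ]
width 13.063
gripper_force 58.757
```

Call:
send_rows(
  rows=[
    [[0,0,-1.5,0,0,0],[0,0,-4,0,0,0],[0,0,-7.5,0,0,0],[0,0,-11,0,0,0],[2,0.6,-12.5,0,0,0],[5,1.4,-12.5,0,0,0],[8.5,2.4,-12.5,0,0,0],[12,3.4,-12.5,0,0,0],[14.5,4.1,-12.5,0,0,0],[15.07,4.28,-12.5,0,0,0]],
  ],
)

```text
clock: 9.2
eef_pos: [610.2, -200.4, 241.6]
tool_rot: [3.141, -0.001, 0.009]
force: [-0.3, 0.8, -3.6]
width: 13.6
gripper_force: 59.2
```

Call:
send_rows(
  rows=[
    [[0,0,0,0,0,0],[0,0,0,0,0,0],[0,0,0,0,0,0]],
  ],
)

```text
clock: 9.5
eef_pos: [606.5, -200.1, 242.6]
tool_rot: [-3.141, 0.002, 0.007]
force: [-0.1, -0.2, -3.0]
width: 12.8
gripper_force: 59.2
```

```bash
python3 st.py
python3 - <<'E'
from h import *
s=snap('scene','scene4'); d=snap('side','side4')
a=[]
for f,x in (('scene4',s),('side4',d)):
    im=cv2.imread(f'pics/{f}.png'); u,v=map(int,proj(x,[608,-200,120])[0]); c=im[v-75:v+75,max(0,u-50):max(0,u-50)+100]; print(f,max(0,u-50),v-75); a.append(cv2.resize(c,None,fx=4,fy=4,interpolation=cv2.INTER_CUBIC))
cv2.imwrite('pics/c4.png',np.hstack(a))
E
```

```text
clock 9.5
eef_pos [ 606.54  -200.057  242.647]
tool_rot [-3.141e+00  2.000e-03  7.000e-03]
force [-0.137 -0.156 -3.027]
torque [-0.005 -0.038 -0.009]
qpos [-0.023  0.735  0.517  1.62  -0.435  0.905 -0.908]
width 12.809
gripper_force 59.22
scene4 164 273
side4 423 156
```

View pics/c4.png

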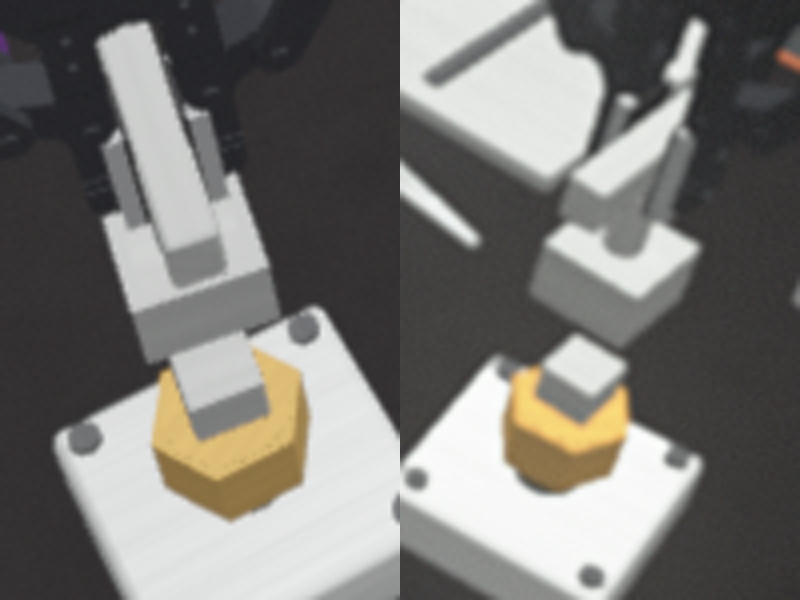

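The key hangs straight and square over the nut. In the scene crop the socket's lower corners are at (150,362) and (278,318). In the side crop they are at (130,290), (225,345) and (287,287).

Run:
```python
from h import *
S=load('scene4');D=load('side4')
g=lambda d,o,p,z:atz(d,o[0]+(p[0]+.5)/4-.5,o[1]+(p[1]+.5)/4-.5,z)[:2].round(1)
zo=124.4
print('scene sock bottom',[g(S,(164,273),p,zo) for p in [(150,362),(278,318)]])
print('scene sock top',[g(S,(164,273),p,zo+24) for p in [(136,310),(269,266)]])
print('scene nut top',[g(S,(164,273),p,90) for p in [(170,355),(192,412),(265,385)]])
print('side sock bottom',[g(D,(423,156),p,zo) for p in [(130,290),(225,345),(287,287)]])
print('side sock top',[g(D,(423,156),p,zo+24) for p in [(138,263),(235,298),(301,248)]])
print('side nut top',[g(D,(423,156),p,90) for p in [(175,335),(228,370),(192,400),(140,372)]])
s=ctrl.read_state(); print(s['eef_pos'],s['tool_rot'])
d=snap('scene','t');s=ctrl.read_state(); print(s['eef_pos'],s['tool_rot'])
```

```text
scene sock bottom [array([ 623.5, -218. ]), array([ 623.6, -183.5])]
scene sock top [array([ 623.7, -217.4]), array([ 624.1, -182.6])]
scene nut top [array([ 599.8, -212.6]), array([ 619.8, -211.5]), array([ 619.4, -190.8])]
side sock bottom [array([ 590.8, -181.3]), array([ 592.9, -218.3]), array([ 632.4, -216.4])]
side sock top [array([ 579.3, -186.5]), array([ 589.1, -217.3]), array([ 625.6, -218.2])]
side nut top [array([ 618.2, -190.2]), array([ 617.8, -213.1]), array([ 596.1, -213.1]), array([ 593.6, -192.8])]
[ 607.08903979 -200.13047415  243.02287339] [-3.14101544e+00  5.74107189e-04  7.41526463e-03]
[ 607.31990161 -200.19365192  243.12077683] [-3.14116119e+00  1.85452800e-04  7.43971444e-03]
```

Call:
send_rows(
  rows=[
    [[0.1,0.06,0.8,0,0,0],[0.1,0.06,1.8,0,0,0],[0.1,0.06,2.7,0,0,0],[0.1,0.06,3.1,0,0,0],[0.1,0.06,3.1,0,0,0],[0.1,0.06,3.1,0,0,0],[0.1,0.06,3.1,0,0,0],[0.1,0.06,3.1,0,0,0]],
  ],
)

```text
clock: 10.45
eef_pos: [609.1, -201.1, 212.3]
tool_rot: [3.141, -0.001, 0.008]
force: [0.7, -0.8, -3.2]
width: 12.8
gripper_force: 59.2
```

```bash
python3 st.py|egrep 'eef|rot|force'
python3 - <<'E'
from h import *
s=snap('scene','scene5'); d=snap('side','side5')
a=[]
for f,x in (('scene5',s),('side5',d)):
    im=cv2.imread(f'pics/{f}.png'); u,v=map(int,proj(x,[608,-200,95])[0]); c=im[v-37:v+38,u-25:u+25]; print(f,u-25,v-37); a.append(cv2.resize(c,None,fx=8,fy=8,interpolation=cv2.INTER_CUBIC))
cv2.imwrite('pics/c5.png',np.hstack(a))
E
```

```text
eef_pos [ 609.111 -201.068  212.321]
tool_rot [ 3.141e+00 -1.000e-03  8.000e-03]
force [ 0.677 -0.824 -3.227]
gripper_force 59.229
scene5 193 323
side5 443 207
```

View pics/c5.png

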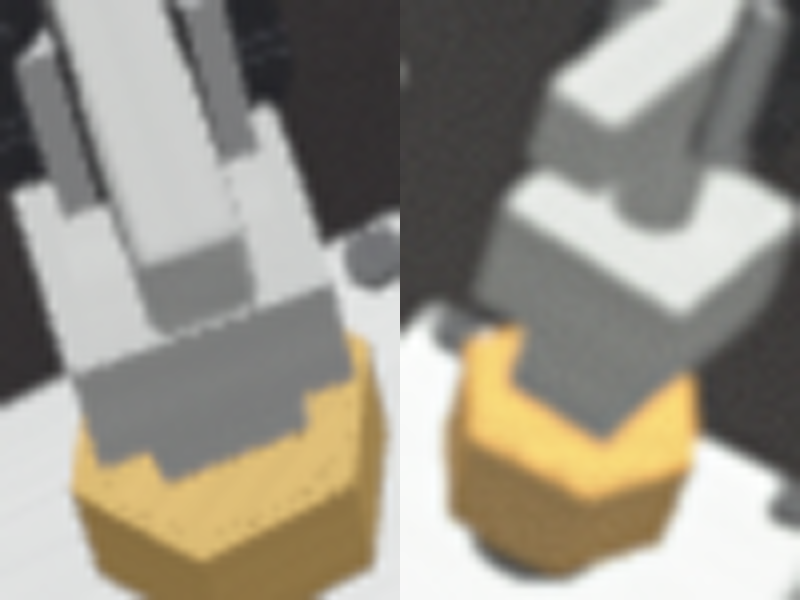

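The socket is just above the nut. In the scene crop its lower corners are at (100,466) and (352,380), with the nut's lower corners at (165,482) and (305,432). In the side crop the socket's top corners are at (110,205), (280,312) and (395,215), and the nut's lower front corner is at (205,440).

Run:
```python
from h import *
S=load('scene5');D=load('side5')
g=lambda d,o,p,z:atz(d,o[0]+(p[0]+.5)/8-.5,o[1]+(p[1]+.5)/8-.5,z)[:2].round(1)
so=(193,323);do=(443,207)
print('sc sock bot',[g(S,so,p,94) for p in [(100,466),(352,380)]],'top',[g(S,so,p,118) for p in [(75,372),(338,285)]])
print('sc nut bot',[g(S,so,p,72) for p in [(165,482),(305,432)]])
print('sd sock top',[g(D,do,p,118) for p in [(110,205),(280,312),(395,215)]])
print('sd nut bot',[g(D,do,p,72) for p in [(205,440),(115,388)]])
print(ctrl.read_state()['eef_pos'])
```

```text
sc sock bot [array([ 625.9, -219.6]), array([ 626.4, -184.7])] top [array([ 626.5, -219. ]), array([ 627.2, -183.6])]
sc nut bot [array([ 617.6, -212.1]), array([ 617.6, -192. ])]
sd sock top [array([ 591.8, -184.2]), array([ 592.2, -218.7]), array([ 626.5, -218.5])]
sd nut bot [array([ 600.7, -211. ]), array([ 599. , -192.6])]
[ 609.06767636 -201.03609311  212.24917648]
```

Call:
send_rows(
  rows=[
    [[-0.05,-0.04,0.15,0,0,0],[-0.05,-0.04,0.3,0,0,0],[-0.05,-0.04,0.45,0,0,0],[-0.05,-0.04,0.55,0,0,0],[-0.05,-0.04,0.55,0,0,0]],
  ],
)

```text
clock: 11.05
eef_pos: [608.3, -200.5, 206.1]
tool_rot: [-3.141, 0.0, 0.008]
force: [-0.6, 0.0, -2.6]
width: 13.0
gripper_force: 59.2
```

Call:
send_rows(
  rows=[
    [[0,0,0.25,0,0,0],[0,0,0.5,0,0,0],[0,0,0.75,0,0,0],[0,0,1.0,0,0,0],[0,0,1.15,0,0,0],[0,0,1.25,0,0,0],[0,0,1.25,0,0,0]],
  ],
)

```text
clock: 11.75
eef_pos: [608.4, -200.6, 193.7]
tool_rot: [-3.141, 0.0, 0.008]
force: [0.6, -0.8, -3.2]
width: 13.1
gripper_force: 59.2
```

```bash
python3 st.py
```

```text
clock 11.75
eef_pos [ 608.351 -200.571  193.739]
tool_rot [-3.141  0.     0.008]
force [ 0.577 -0.84  -3.249]
torque [-0.034 -0.059 -0.025]
qpos [-0.003  0.794  0.481  1.652 -0.472  0.814 -0.878]
width 13.064
gripper_force 59.229
```

Call:
send_rows(
  rows=[
    [[0,0,0.08,0,0,0.05],[0,0,0.08,0,0,0.12],[0,0,0.08,0,0,0.2],[0,0,0.08,0,0,0.28],[0,0,0.08,0,0,0.36],[0,0,0.08,0,0,0.44],[0,0,0.08,0,0,0.52],[0,0,0.08,0,0,0.6],[0,0,0.08,0,0,0.68],[0,0,0.08,0,0,0.74]],
  ],
)

```text
clock: 12.75
eef_pos: [608.2, -201.5, 193.3]
tool_rot: [3.14, -0.001, -0.735]
force: [-1.4, -1.0, -4.1]
width: 12.9
gripper_force: 59.3
```

```bash
python3 st.py
```

```text
clock 12.75
eef_pos [ 608.22  -201.492  193.334]
tool_rot [ 3.14e+00 -1.00e-03 -7.35e-01]
force [-1.365 -0.971 -4.134]
torque [-0.442  0.23   0.194]
qpos [-0.106  0.848  0.681  1.656 -0.657  0.88  -1.462]
width 12.935
gripper_force 59.291
```

Wrist torque is 0.19 N m, which matches the nut's friction, so the key has bitten and is turning the nut. I'll continue in small steps.

Call:
send_rows(
  rows=[
    [[0,0,0,0,0,0.05],[0,0,0,0,0,0.1],[0,0,0,0,0,0.15],[0,0,0,0,0,0.18],[0,0,0,0,0,0.18]],
  ],
)

```text
clock: 13.25
eef_pos: [608.2, -201.5, 193.3]
tool_rot: [3.14, -0.001, -0.912]
force: [-0.7, -2.3, -2.2]
width: 13.1
gripper_force: 59.3
```

```bash
python3 st.py | egrep 'eef|rot|force|torq'
```

```text
eef_pos [ 608.192 -201.512  193.313]
tool_rot [ 3.14e+00 -1.00e-03 -9.12e-01]
force [-0.661 -2.257 -2.218]
torque [-0.763  0.323  0.102]
gripper_force 59.305
```

Call:
send_rows(
  rows=[
    [[0,0,0,0,0,0.04],[0,0,0,0,0,0.07],[0,0,0,0,0,0.07]],
  ],
)

```text
clock: 13.55
eef_pos: [608.2, -201.5, 193.3]
tool_rot: [3.141, -0.001, -0.983]
force: [-1.8, -4.0, -1.6]
width: 12.9
gripper_force: 59.4
```

```bash
python3 st.py | egrep 'eef|rot|force|torq'
```

```text
eef_pos [ 608.162 -201.506  193.291]
tool_rot [ 3.141e+00 -1.000e-03 -9.830e-01]
force [-1.772 -4.043 -1.568]
torque [-0.97   0.421  0.088]
gripper_force 59.352
```

Call:
send_rows(
  rows=[
    [[0,0,0,0,0,0.03],[0,0,0,0,0,0.06],[0,0,0,0,0,0.06]],
  ],
)

```text
clock: 13.85
eef_pos: [608.2, -201.5, 193.3]
tool_rot: [3.141, -0.001, -1.044]
force: [-1.8, -5.0, -1.9]
width: 12.7
gripper_force: 59.4
```

```bash
python3 st.py | egrep 'eef|rot|force|torq'
```

```text
eef_pos [ 608.181 -201.471  193.291]
tool_rot [ 3.141e+00 -1.000e-03 -1.044e+00]
force [-1.807 -4.984 -1.893]
torque [-1.184  0.573  0.205]
gripper_force 59.429
```

Call:
send_rows(
  rows=[
    [[0,0,0,0,0,0.03],[0,0,0,0,0,0.06],[0,0,0,0,0,0.06]],
  ],
)

```text
clock: 14.15
eef_pos: [608.2, -201.4, 193.3]
tool_rot: [3.14, -0.001, -1.103]
force: [-2.6, -4.7, -2.9]
width: 13.0
gripper_force: 59.6
```

```bash
python3 st.py | egrep 'eef|rot|force|torq|qpos'
```

```text
eef_pos [ 608.198 -201.401  193.275]
tool_rot [ 3.140e+00 -1.000e-03 -1.103e+00]
force [-2.585 -4.675 -2.921]
torque [-1.249  0.547  0.55 ]
qpos [-0.151  0.88   0.776  1.657 -0.742  0.922 -1.76 ]
gripper_force 59.646
```

Call:
send_rows(
  rows=[
    [[0,0,0,0,0,0.03],[0,0,0,0,0,0.06],[0,0,0,0,0,0.06]],
  ],
)

```text
clock: 14.45
eef_pos: [608.2, -201.4, 193.3]
tool_rot: [3.14, -0.002, -1.162]
force: [-1.9, -5.0, -1.6]
width: 12.8
gripper_force: 60.1
```

```bash
python3 st.py | egrep 'eef|rot|force|torq'
```

```text
eef_pos [ 608.211 -201.367  193.259]
tool_rot [ 3.140e+00 -2.000e-03 -1.162e+00]
force [-1.874 -5.028 -1.624]
torque [-1.341  0.628  0.784]
gripper_force 60.141
```

Call:
send_rows(
  rows=[
    [[0,0,0,0,0,0.03],[0,0,0,0,0,0.06],[0,0,0,0,0,0.06]],
  ],
)

```text
clock: 14.75
eef_pos: [608.1, -201.3, 193.2]
tool_rot: [3.14, -0.001, -1.222]
force: [-1.7, -4.6, -2.6]
width: 13.1
gripper_force: 59.7
```

```bash
python3 st.py | egrep 'eef|rot|force|torq|qpos'
python3 - <<'E'
from h import *
s=snap('scene','scene6'); d=snap('side','side6')
a=[]
for f,x in (('scene6',s),('side6',d)):
    im=cv2.imread(f'pics/{f}.png'); u,v=map(int,proj(x,[608,-200,105])[0]); c=im[v-50:v+50,u-33:u+33]; print(f,u-33,v-50); a.append(cv2.resize(c,None,fx=6,fy=6,interpolation=cv2.INTER_CUBIC))
cv2.imwrite('pics/c6.png',np.hstack(a))
E
```

```text
eef_pos [ 608.1   -201.33   193.217]
tool_rot [ 3.140e+00 -1.000e-03 -1.222e+00]
force [-1.726 -4.578 -2.606]
torque [-1.272  0.647  0.525]
qpos [-0.164  0.892  0.806  1.657 -0.768  0.937 -1.859]
gripper_force 59.681
scene6 183 305
side6 437 189
```

View pics/c6.png

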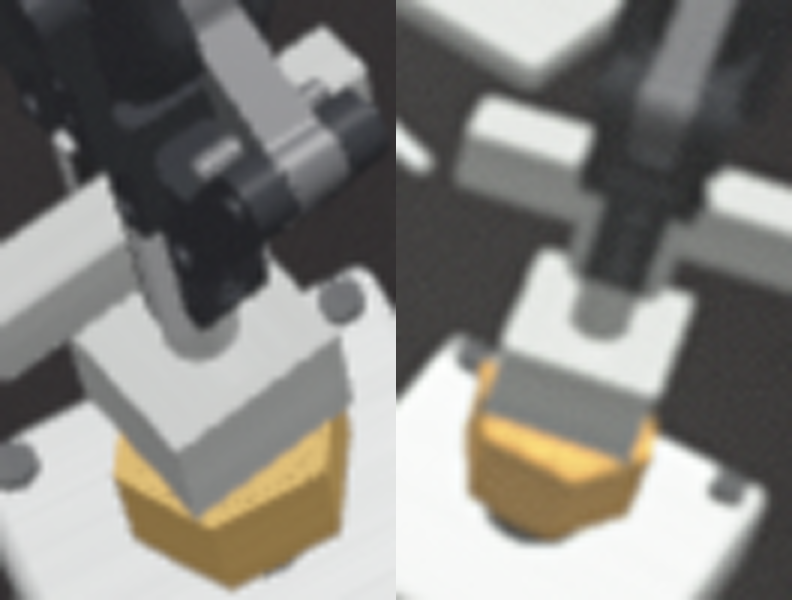

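The socket is well down over the nut. Its top corners are at (75,345), (180,448) and (345,345) in the scene crop, and at (101,350), (264,398), (297,295) and (149,250) in the side crop. I'll compute its yaw.

Run:
```python
from h import *
S=load('scene6');D=load('side6')
g=lambda d,o,p,z:atz(d,o[0]+(p[0]+.5)/6-.5,o[1]+(p[1]+.5)/6-.5,z)[:2]
def yaw(P,closed):
    P=np.array(P); e=np.diff(np.vstack([P,P[:1]]) if closed else P,axis=0); print(P.round(1).tolist(),np.hypot(*e.T).round(1), (np.degrees(np.arctan2(e[:,1],e[:,0]))%90-90).round(1))
yaw([g(S,(183,305),p,99) for p in [(75,345),(180,448),(345,345)]],0)
yaw([g(D,(437,189),p,99) for p in [(101,350),(264,398),(297,295),(149,250)]],1)
# bar edge in side: bottom-front edges
yaw([g(D,(437,189),p,149) for p in [(72,138),(192,168)]],0)
```

```text
[[602.1, -224.0], [630.4, -211.7], [621.5, -178.6]] [30.9 34.3] [-66.4 -74.9]
[[583.5, -190.6], [599.0, -224.7], [633.0, -210.7], [619.4, -178.2]] [37.4 36.8 35.3 38. ] [-65.5 -67.7 -67.3 -70.9]
[[585.8, -167.5], [597.7, -191.4]] [26.6] [-63.6]
```

Call:
send_rows(
  rows=[
    [[0,0,0,0,0,0.03],[0,0,0,0,0,0.06],[0,0,0,0,0,0.09],[0,0,0,0,0,0.1]],
  ],
)

```text
clock: 15.25
eef_pos: [608.0, -201.5, 193.2]
tool_rot: [3.141, -0.001, -1.326]
force: [-2.8, -5.3, -1.0]
width: 12.7
gripper_force: 61.0
```

```bash
python3 st.py | egrep 'eef|rot|force|torq|width'
```

```text
eef_pos [ 607.992 -201.508  193.239]
tool_rot [ 3.141e+00 -1.000e-03 -1.326e+00]
force [-2.836 -5.312 -1.004]
torque [-1.212  0.622 -0.163]
width 12.658
gripper_force 61.041
```

```bash
cat > ky.py <<'E'
from h import *
def key_yaw(f,z=99.,c=(608,-201),thr=200,n=400,k=5):
    d=load(f); q=np.array([[c[0]-40,c[1]-40,z],[c[0]+40,c[1]-40,z],[c[0]+40,c[1]+40,z],[c[0]-40,c[1]+40,z]])
    H=cv2.getPerspectiveTransform(proj(d,q).astype(np.float32),np.float32([[0,0],[n,0],[n,n],[0,n]]))
    g=cv2.warpPerspective(cv2.cvtColor(np.array(d['pixels']),cv2.COLOR_RGB2GRAY),H,(n,n),flags=cv2.INTER_CUBIC)
    # edge-orientation statistics inside a disc round the socket (mod 90), weight by gradient
    g=cv2.GaussianBlur(g,(0,0),4).astype(float); gx=cv2.Sobel(g,cv2.CV_64F,1,0);gy=cv2.Sobel(g,cv2.CV_64F,0,1)
    # score = gradient across the border of a 36 mm square, over x,y,yaw
    best=[]
    t=np.linspace(-14,14,29)
    for a in np.arange(-95,-20,1.):
        r=np.radians(a); ex=np.array([np.cos(r),np.sin(r)]); ey=np.array([-ex[1],ex[0]])
        for dx in np.arange(-6,6.1,1):
            for dy in np.arange(-6,6.1,1):
                s=0
                for nn,tt in ((ex,ey),(-ex,ey),(ey,ex),(-ey,ex)):
                    P=((np.array([dx+40,dy+40])+18*nn+t[:,None]*tt)*k).astype(int)
                    s+=min(0,np.minimum(0,gx[P[:,1],P[:,0]]*nn[0]+gy[P[:,1],P[:,0]]*nn[1]).mean()) 
                best.append((s,a,dx+c[0],dy+c[1]))
    best.sort(); print(f,[tuple(np.round(b,1).tolist()) for b in best[:4]])
E
python3 - <<'E'
from ky import *
snap('side','side7'); snap('scene','scene7')
for f in ['side6','side7','scene6','scene7']: key_yaw(f)
E
```

```text
side6 [(-180.9, -69.0, 608.0, -201.0), (-180.5, -70.0, 609.0, -201.0), (-180.4, -69.0, 609.0, -201.0), (-180.3, -70.0, 608.0, -201.0)]
side7 [(-170.9, -76.0, 609.0, -201.0), (-170.4, -75.0, 609.0, -201.0), (-169.9, -77.0, 609.0, -201.0), (-169.1, -76.0, 608.0, -201.0)]
scene6 [(-130.7, -69.0, 608.0, -202.0), (-129.5, -68.0, 608.0, -202.0), (-128.9, -70.0, 608.0, -202.0), (-127.9, -70.0, 608.0, -201.0)]
scene7 [(-146.2, -75.0, 608.0, -202.0), (-145.8, -76.0, 608.0, -202.0), (-145.5, -74.0, 608.0, -202.0), (-143.5, -77.0, 608.0, -202.0)]
```

The key has turned past where it should bite with the nut at its stop, and the torque dropped. It may have slipped over the nut's corners, so I'll back off, lift and inspect the nut.

Call:
send_rows(
  rows=[
    [[0,0,0,0,0,-0.07],[0,0,0,0,0,-0.14],[0,0,0,0,0,-0.21],[0,0,0,0,0,-0.28],[0,0,0,0,0,-0.35],[0,0,0,0,0,-0.4],[0,0,0,0,0,-0.45],[0,0,0,0,0,-0.45]],
  ],
)

```text
clock: 16.15
eef_pos: [608.1, -201.4, 193.3]
tool_rot: [3.141, -0.001, -0.874]
force: [-2.9, -4.5, -2.1]
width: 13.1
gripper_force: 60.8
```

```bash
python3 st.py | egrep 'eef|rot|force|torq|width'
```

```text
eef_pos [ 608.1   -201.364  193.257]
tool_rot [ 3.141e+00 -1.000e-03 -8.740e-01]
force [-2.854 -4.475 -2.109]
torque [-1.324  0.473  0.036]
width 13.1
gripper_force 60.839
```

Call:
send_rows(
  rows=[
    [[0,0,-0.6,0,0,0],[0,0,-1.2,0,0,0],[0,0,-2,0,0,0],[0,0,-3.2,0,0,0],[0,0,-4.5,0,0,0],[0,0,-5,0,0,0],[0,0,-5,0,0,0],[0,0,-5,0,0,0]],
  ],
)

```text
clock: 16.95
eef_pos: [608.9, -200.1, 244.2]
tool_rot: [-3.139, -0.001, -0.872]
force: [-0.3, -0.2, -3.6]
width: 13.0
gripper_force: 67.7
```

```bash
python3 st.py | egrep 'eef|rot|force|torq|width'
python3 - <<'E'
from h import *
s=snap('scene','scene8'); d=snap('side','side8')
a=[]
for f,x in (('scene8',s),('side8',d)):
    im=cv2.imread(f'pics/{f}.png'); u,v=map(int,proj(x,[608,-200,110])[0]); c=im[v-50:v+50,u-33:u+33]; print(f,u-33,v-50); a.append(cv2.resize(c,None,fx=6,fy=6,interpolation=cv2.INTER_CUBIC))
cv2.imwrite('pics/c8.png',np.hstack(a))
E
```

```text
eef_pos [ 608.872 -200.088  244.188]
tool_rot [-3.139e+00 -1.000e-03 -8.720e-01]
force [-0.257 -0.172 -3.632]
torque [0.04  0.011 0.027]
width 12.964
gripper_force 67.696
scene8 183 303
side8 438 186
```

View pics/c8.png

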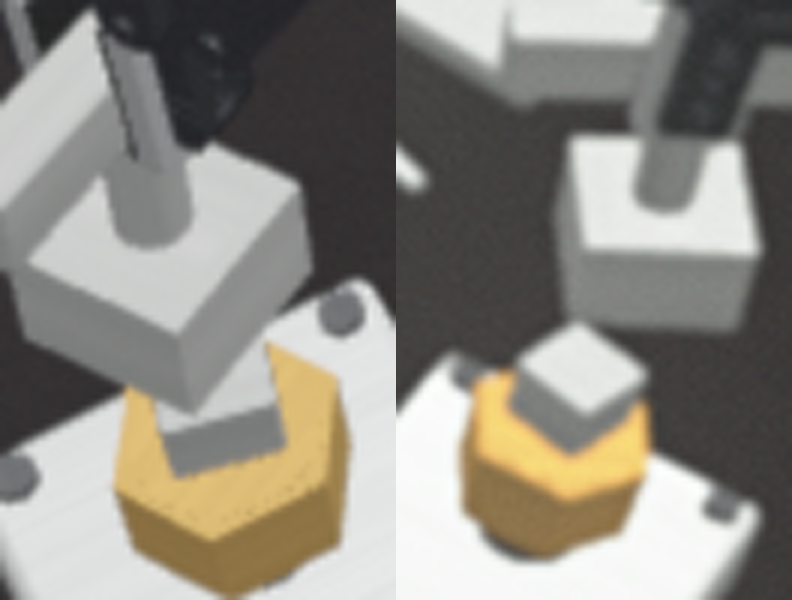

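In the last picture the nut's top corners are at (184,322), (252,372), (192,412) and (122,362) in the side crop. Its lower front corners are at (178,478) and (287,443) in the scene crop.

Run:
```python
from h import *
S=load('scene8');D=load('side8');S0=load('scene4');D0=load('side4')
def yaw(P,c=1):
    P=np.array(P); e=np.diff(np.vstack([P,P[:1]]) if c else P,axis=0); print(P.round(1).tolist(),np.hypot(*e.T).round(1), ((np.degrees(np.arctan2(e[:,1],e[:,0]))+45)%90-45).round(1))
g=lambda d,o,p,z,k:atz(d,o[0]+(p[0]+.5)/k-.5,o[1]+(p[1]+.5)/k-.5,z)[:2]
yaw([g(D,(438,186),p,90,6) for p in [(184,322),(252,372),(192,412),(122,362)]])
yaw([g(D,(438,186),p,72,6) for p in [(175,453),(115,400)]],0)
yaw([g(S,(183,303),p,72,6) for p in [(178,478),(287,443)]],0)
yaw([g(S,(183,303),p,90,6) for p in [(163,433),(280,403)]],0)
print('before'); yaw([g(D0,(423,156),p,90,4) for p in [(175,335),(228,370),(192,400),(140,372)]])
yaw([g(S0,(164,273),p,90,4) for p in [(170,355),(192,412),(265,385)]],0)
```

```text
[[620.5, -191.9], [618.6, -212.4], [597.2, -210.6], [598.3, -189.9]] [20.7 21.5 20.7 22.3] [-5.  -5.  -2.9 -5. ]
[[599.9, -209.1], [603.4, -189.0]] [20.3] [-9.8]
[[616.5, -212.9], [617.3, -192.2]] [20.7] [-2.2]
[[617.9, -213.1], [620.2, -191.8]] [21.5] [-6.2]
before
[[618.2, -190.2], [617.8, -213.1], [596.1, -213.1], [593.6, -192.8]] [22.9 21.6 20.4 24.8] [-1.1 -0.1  7.2  6.1]
[[599.8, -212.6], [619.8, -211.5], [619.4, -190.8]] [20.1 20.7] [3.3 1. ]
```

The nut now sits at about -5° (it started near +2°). The sequence fits the socket reaching the stop at a tool yaw of about -60°, then my extra turn wedging it over the nut's corners, and backing off dragging the nut back. I'll reseat the key better centred, turn again, and stop at the first torque rise.

Call:
send_rows(
  rows=[
    [[0.05,0.14,0,0,0,-0.1],[0.05,0.14,0,0,0,-0.2],[0.05,0.14,0,0,0,-0.3],[0.05,0.14,0,0,0,-0.4],[0.05,0.14,0,0,0,-0.5],[0.05,0.14,0,0,0,-0.6],[0.05,0.14,0,0,0,-0.7],[0.05,0.14,0,0,0,-0.7],[0.05,0.14,0,0,0,-0.7]],
  ],
)

```text
clock: 17.95
eef_pos: [607.5, -201.9, 243.0]
tool_rot: [-3.141, 0.0, -0.175]
force: [-0.1, -0.1, -2.2]
width: 12.6
gripper_force: 67.7
```

Run:
```python
from ky import *
snap('side','side9'); snap('scene','scene9')
for f in ['side9','scene9']: key_yaw(f,z=150.)
s=ctrl.read_state(); print(s['clock'],s['eef_pos'],s['tool_rot'],s['force'],s['width'])
import cv2
# key z check : project predicted socket top corners at yaw of tool, compare by eye-free score over z
```

```text
side9 [(-105.4, -95.0, 607.0, -205.0), (-105.2, -95.0, 606.0, -205.0), (-104.9, -95.0, 606.0, -204.0), (-103.5, -94.0, 606.0, -204.0)]
scene9 [(-155.6, -95.0, 614.0, -202.0), (-150.3, -94.0, 614.0, -202.0), (-148.1, -95.0, 614.0, -203.0), (-145.9, -95.0, 613.0, -202.0)]
18.05 [ 607.54106349 -201.85102718  242.96151732] [ 3.14159115e+00  3.62478073e-04 -1.74004798e-01] [ 0.71766264 -0.03170382 -2.54601408] 12.548082022402468
```

```bash
cat > fit.py <<'E'
from h import *
from scipy.optimize import differential_evolution
# 3D wire fit: socket box 36x36x24 + bar outline vs gradient magnitude in both views; params x,y,z(origin),yaw,roll,pitch
def segs():
    o=[]
    for zz in (0,24): 
        c=[(-18,-18,zz),(18,-18,zz),(18,18,zz),(-18,18,zz)]; o+=[(c[i],c[(i+1)%4]) for i in range(4)]
    for zz in (56,74):
        c=[(-40,-7,zz),(40,-7,zz),(40,7,zz),(-40,7,zz)]; o+=[(c[i],c[(i+1)%4]) for i in range(4)]
    t=np.linspace(.05,.95,25)[:,None]
    return np.vstack([np.array(a)*(1-t)+np.array(b)*t for a,b in o])
P=segs()
def fit(files,x0,wid,tilt=True):
    V=[]
    for f in files:
        d=load(f); g=cv2.cvtColor(np.array(d['pixels']),cv2.COLOR_RGB2GRAY).astype(np.float32); g=cv2.GaussianBlur(g,(0,0),1.0)
        V.append((d,np.minimum(cv2.magnitude(cv2.Sobel(g,cv2.CV_32F,1,0),cv2.Sobel(g,cv2.CV_32F,0,1)),120)))
    def cost(p):
        Q=P@R.from_euler('xyz',[p[4],p[5],p[3]],degrees=True).as_matrix().T+p[:3]; s=0
        for d,m in V:
            u=proj(d,Q).astype(np.float32); s-=cv2.remap(m,u[:,:1].copy(),u[:,1:].copy(),cv2.INTER_LINEAR).mean()
        return s
    r=differential_evolution(cost,[(a-w,a+w) for a,w in zip(x0,wid)],seed=1,maxiter=120,popsize=12,tol=1e-6); print(files,r.x.round(1),round(r.fun,1)); return r
E
python3 - <<'E'
from fit import *
fit(['side4','scene4'],[607,-200,124,.5,0,0],[6,6,9,8,5,5])
fit(['side6','scene6'],[608,-201,75,-69,0,0],[6,6,9,8,5,5])
fit(['side8','scene8'],[608.5,-200,124,-50,0,0],[6,6,12,8,5,5])
fit(['side9','scene9'],[607.5,-202,122,-10,0,0],[6,6,12,10,5,5])
E
```

```text
['side4', 'scene4'] [ 6.069e+02 -2.002e+02  1.241e+02 -1.100e+00  2.000e-01  2.000e-01] -179.9
['side6', 'scene6'] [ 6.092e+02 -2.007e+02  7.650e+01 -6.920e+01  1.000e-01 -0.000e+00] -199.1
['side8', 'scene8'] [ 6.145e+02 -2.055e+02  1.218e+02 -5.030e+01  3.000e-01 -4.900e+00] -176.1
['side9', 'scene9'] [ 613.5 -204.8  121.2   -8.7   -0.8   -3.9] -178.2
```

The fit shows the key tilted about 5° in the pads, which happened when I pulled it off wedged. I'll set it down on the free spot where it stood and grip it again upright.

Run:
```python
from fit import *
fit(['side9','scene9'],[612,-203,122,-10,0,-5],[9,7,10,10,5,6])
s=ctrl.read_state(); print(s['eef_pos'],s['tool_rot'],s['qpos'])
p=s['eef_pos']; Rm=R.from_euler('xyz',s['tool_rot']).as_matrix()
print('tool delta cm',(Rm.T@(np.array([457,-159,243])-p)/10).round(2))
```

```text
['side9', 'scene9'] [ 614.8 -204.9  121.3   -8.2   -0.8   -4.8] -178.6
[ 607.54106349 -201.85102718  242.96151732] [ 3.14159115e+00  3.62478073e-04 -1.74004798e-01] [-0.05146944  0.74917459  0.57474317  1.61781164 -0.48357341  0.92084489
 -1.04557491]
tool delta cm [-15.57  -1.61   0.  ]
```

Call:
send_rows(
  rows=[
    [[-2,-0.2,0,0,0,0],[-5.5,-0.6,0,0,0,0],[-9.5,-1,0,0,0,0],[-13,-1.4,1,0,0,0],[-15.2,-1.6,3,0,0,0],[-15.6,-1.6,6,0,0,0],[-15.6,-1.6,9,0,0,0],[-15.6,-1.6,10.6,0,0,0],[-15.6,-1.6,11.5,0,0,0],[-15.6,-1.6,11.8,0,0,0]],
  ],
)

```text
clock: 19.05
eef_pos: [456.7, -159.6, 124.6]
tool_rot: [3.141, 0.001, -0.173]
force: [-0.5, 0.6, -2.0]
width: 12.8
gripper_force: 67.5
```

Call:
send_rows(
  rows=[
    [[0,0,0,0,0,0],[0,0,0.1,0,0,0],[0,0,0.15,0,0,0]],
  ],
)

```text
clock: 19.35
eef_pos: [457.2, -159.5, 124.3]
tool_rot: [3.141, -0.002, -0.172]
force: [-0.7, -0.6, -3.1]
width: 12.6
gripper_force: 67.5
```

```bash
python3 st.py | egrep 'clock|eef|rot|force|torq|width'
```

```text
clock 19.35
eef_pos [ 457.211 -159.493  124.274]
tool_rot [ 3.141e+00 -2.000e-03 -1.720e-01]
force [-0.653 -0.632 -3.134]
torque [ 0.033  0.011 -0.063]
width 12.61
gripper_force 67.528
```

Call:
send_rows(
  rows=[
    [[0,0,0.1,0,0,0],[0,0,0.2,0,0,0],[0,0,0.25,0,0,0]],
  ],
)

```text
clock: 19.65
eef_pos: [457.7, -159.7, 123.6]
tool_rot: [-3.141, -0.004, -0.173]
force: [-1.7, 2.1, 26.1]
width: 13.0
gripper_force: 71.8
```

Call:
send_rows(
  rows=[
    [[0,0,0,0,0,0],[0,0,0,0,0,0],[0,0,0,0,0,0],[0,0,0,0,0,0],[0,0,0,0,0,0],[0,0,0,0,0,0],[0,0,0,0,0,0]],
  ],
  grip=0,
)

```text
clock: 20.35
eef_pos: [456.6, -159.4, 121.0]
tool_rot: [3.142, 0.0, -0.172]
force: [-0.3, -0.3, -0.1]
width: 85.5
gripper_force: 0.0
```

```bash
python3 st.py | egrep 'clock|eef|rot|force|torq|width'
python3 - <<'E'
from fit import *
snap('side','side10'); snap('scene','scene10')
fit(['side10','scene10'],[463,-162,0,-10,0,0],[10,8,5,8,4,5])
E
```

```text
clock 20.35
eef_pos [ 456.644 -159.352  121.004]
tool_rot [ 3.142  0.    -0.172]
force [-0.327 -0.257 -0.073]
torque [-0.023  0.015 -0.056]
width 85.461
gripper_force 0.0
['side10', 'scene10'] [ 4.648e+02 -1.614e+02  2.400e+00 -8.400e+00 -5.000e-01  2.000e-01] -201.3
```

Run:
```python
from fit import *
snap('wrist','wrist10'); fit(['wrist10'],[463,-161,0,-9,0,0],[8,8,.1,6,.01,.01]); fit(['side10','scene10'],[463,-161,0,-9,0,0],[8,8,.1,6,.01,.01])
s=ctrl.read_state(); print(s['eef_pos'],s['tool_rot'])
```

```text
['wrist10'] [ 4.647e+02 -1.600e+02 -1.000e-01 -9.900e+00  0.000e+00 -0.000e+00] -79.2
['side10', 'scene10'] [ 4.634e+02 -1.604e+02  1.000e-01 -8.200e+00 -0.000e+00  0.000e+00] -199.1
[ 456.68536939 -159.3953407   121.04913214] [ 3.14157929e+00  8.23271676e-05 -1.72294703e-01]
```

Call:
send_rows(
  rows=[
    [[0.4,0,0.2,0,0,0],[0.75,-0.05,0.3,0,0,0],[0.75,-0.05,0.3,0,0,0],[0.75,-0.05,0.3,0,0,0]],
  ],
)

```text
clock: 20.9
eef_pos: [464.2, -160.1, 118.0]
tool_rot: [-3.142, 0.0, -0.172]
force: [-0.1, 0.3, -0.2]
width: 85.3
gripper_force: 0.0
```

Call:
send_rows(
  rows=[
    [[0,0,0,0,0,0],[0,0,0,0,0,0],[0,0,0,0,0,0],[0,0,0,0,0,0],[0,0,0,0,0,0],[0,0,0,0,0,0],[0,0,0,0,0,0],[0,0,0,0,0,0],[0,0,0,0,0,0]],
  ],
  grip=255,
)

```text
clock: 21.8
eef_pos: [464.2, -160.3, 118.2]
tool_rot: [3.141, -0.0, -0.172]
force: [-1.2, -0.4, 3.6]
width: 13.0
gripper_force: 58.7
```

```bash
python3 st.py | egrep 'clock|eef|rot|force|torq|width'
python3 - <<'E'
from h import *
s=ctrl.read_state(); Rm=R.from_euler('xyz',s['tool_rot']).as_matrix(); p=s['eef_pos']
print('tool delta cm to nut',(Rm.T@(np.array([608.2,-201.2,p[2]])-p)/10).round(2))
E
```

```text
clock 21.8
eef_pos [ 464.157 -160.326  118.226]
tool_rot [ 3.141 -0.    -0.172]
force [-1.167 -0.437  3.603]
torque [-0.067  0.151 -0.029]
width 13.026
gripper_force 58.741
tool delta cm to nut [14.89  1.56  0.  ]
```

Call:
send_rows(
  rows=[
    [[0,0,-1.5,0,0,0],[0,0,-4,0,0,0],[0,0,-7,0,0,0],[1,0.1,-9.5,0,0,0],[3,0.3,-11,0,0,0],[6,0.6,-11,0,0,0],[9.5,1,-11,0,0,0],[12.5,1.3,-11,0,0,0],[14.3,1.5,-11,0,0,0],[14.9,1.56,-11,0,0,0]],
  ],
)

```text
clock: 22.8
eef_pos: [609.5, -200.8, 226.8]
tool_rot: [3.142, 0.001, -0.171]
force: [-0.2, 0.3, -3.3]
width: 13.0
gripper_force: 59.1
```

Call:
send_rows(
  rows=[
    [[0,0,0,0,0,0],[0,0,0,0,0,0],[0,0,0,0,0,0],[0,0,0,0,0,0],[0,0,0,0,0,0],[0,0,0,0,0,0]],
  ],
)

```text
clock: 23.4
eef_pos: [608.1, -201.0, 228.3]
tool_rot: [-3.141, -0.0, -0.172]
force: [0.1, -0.3, -2.8]
width: 13.0
gripper_force: 59.1
```

```bash
python3 st.py | egrep 'clock|eef|rot|force|torq|width'
python3 - <<'E'
from fit import *
snap('side','side11'); snap('scene','scene11')
fit(['side11','scene11'],[608,-201,109,-9,0,0],[5,5,5,8,4,5])
s=ctrl.read_state(); print(s['eef_pos'],s['tool_rot'])
E
```

```text
clock 23.4
eef_pos [ 608.137 -200.972  228.281]
tool_rot [-3.141 -0.    -0.172]
force [ 0.054 -0.285 -2.814]
torque [ 0.027 -0.028  0.006]
width 13.034
gripper_force 59.06
['side11', 'scene11'] [ 6.085e+02 -2.031e+02  1.104e+02 -8.700e+00 -6.000e-01  5.000e-01] -175.9
[ 608.25401153 -201.00020088  228.21714438] [-3.14150981e+00 -1.18137123e-04 -1.72180780e-01]
```

Call:
send_rows(
  rows=[
    [[0,0,0.6,0,0,0],[0,0,1.2,0,0,0],[0,0,1.7,0,0,0],[0,0,2,0,0,0],[0,0,2.15,0,0,0],[0,0,2.25,0,0,0],[0,0,2.25,0,0,0]],
  ],
)

```text
clock: 24.2
eef_pos: [608.3, -201.1, 205.6]
tool_rot: [3.142, -0.0, -0.172]
force: [0.3, -0.2, -3.1]
width: 13.0
gripper_force: 59.1
```

Call:
send_rows(
  rows=[
    [[0,0,0.2,0,0,0],[0,0,0.4,0,0,0],[0,0,0.5,0,0,0],[0,0,0.5,0,0,0]],
  ],
)

```text
clock: 24.6
eef_pos: [608.2, -201.0, 200.4]
tool_rot: [-3.141, 0.0, -0.172]
force: [-0.6, -0.2, -2.5]
width: 13.3
gripper_force: 59.1
```

Call:
send_rows(
  rows=[
    [[0,0,0.2,0,0,0],[0,0,0.4,0,0,0],[0,0,0.6,0,0,0],[0,0,0.72,0,0,0],[0,0,0.76,0,0,0],[0,0,0.76,0,0,0]],
  ],
)

```text
clock: 25.2
eef_pos: [608.3, -201.1, 192.9]
tool_rot: [-3.142, 0.0, -0.172]
force: [0.5, -0.1, -2.6]
width: 13.1
gripper_force: 59.1
```

Call:
send_rows(
  rows=[
    [[0,0,0,0,0,0.06],[0,0,0,0,0,0.12],[0,0,0,0,0,0.18],[0,0,0,0,0,0.24],[0,0,0,0,0,0.3],[0,0,0,0,0,0.36],[0,0,0,0,0,0.42],[0,0,0,0,0,0.46],[0,0,0,0,0,0.46]],
  ],
)

```text
clock: 26.1
eef_pos: [608.0, -201.4, 193.1]
tool_rot: [3.141, 0.0, -0.632]
force: [-1.2, -1.6, -2.7]
width: 13.2
gripper_force: 59.2
```

```bash
python3 st.py | egrep 'clock|eef|rot|force|torq|width'
python3 - <<'E'
from fit import *
snap('side','side12'); snap('scene','scene12')
fit(['side12','scene12'],[608,-201,75,-36,0,0],[5,5,5,8,4,5])
E
```

```text
clock 26.1
eef_pos [ 608.03  -201.36   193.066]
tool_rot [ 3.141  0.    -0.632]
force [-1.161 -1.641 -2.657]
torque [-0.139  0.266  0.077]
width 13.193
gripper_force 59.227
['side12', 'scene12'] [ 6.085e+02 -2.017e+02  7.540e+01 -3.940e+01 -8.000e-01  2.000e-01] -166.2
```

Call:
send_rows(
  rows=[
    [[0,0,0,0,0,0.06],[0,0,0,0,0,0.12],[0,0,0,0,0,0.18],[0,0,0,0,0,0.23],[0,0,0,0,0,0.26],[0,0,0,0,0,0.26]],
  ],
)

```text
clock: 26.8
eef_pos: [608.0, -201.4, 193.1]
tool_rot: [3.141, -0.0, -0.892]
force: [-2.3, -1.0, -2.7]
width: 12.9
gripper_force: 59.3
```

```bash
python3 st.py | egrep 'clock|eef|rot|force|torq'
```

```text
clock 26.8
eef_pos [ 608.025 -201.429  193.056]
tool_rot [ 3.141 -0.    -0.892]
force [-2.339 -1.045 -2.719]
torque [-0.43   0.494  0.097]
gripper_force 59.291
```

Call:
send_rows(
  rows=[
    [[0,0,0,0,0,0.03],[0,0,0,0,0,0.06],[0,0,0,0,0,0.06]],
  ],
)

```text
clock: 27.1
eef_pos: [608.0, -201.4, 193.0]
tool_rot: [3.141, -0.0, -0.953]
force: [-2.9, -2.1, -3.3]
width: 12.8
gripper_force: 59.3
```

```bash
python3 st.py | egrep 'clock|eef|rot|force|torq'
```

```text
clock 27.1
eef_pos [ 608.037 -201.409  193.037]
tool_rot [ 3.141 -0.    -0.953]
force [-2.891 -2.078 -3.29 ]
torque [-0.526  0.7    0.193]
gripper_force 59.344
```

Call:
send_rows(
  rows=[
    [[0,0,0,0,0,0.02],[0,0,0,0,0,0.04],[0,0,0,0,0,0.04]],
  ],
)

```text
clock: 27.4
eef_pos: [608.1, -201.4, 193.0]
tool_rot: [3.141, -0.0, -0.993]
force: [-2.5, -2.6, -2.8]
width: 13.3
gripper_force: 59.4
```

```bash
python3 st.py | egrep 'rot|force|torq'
```

```text
tool_rot [ 3.141 -0.    -0.993]
force [-2.493 -2.553 -2.822]
torque [-0.688  0.807  0.196]
gripper_force 59.373
```

Call:
send_rows(
  rows=[
    [[0,0,0,0,0,0.02],[0,0,0,0,0,0.04],[0,0,0,0,0,0.04]],
  ],
)

```text
clock: 27.7
eef_pos: [608.1, -201.4, 193.0]
tool_rot: [3.141, -0.0, -1.033]
force: [-3.8, -2.5, -2.3]
width: 13.0
gripper_force: 59.4
```

```bash
python3 st.py | egrep 'rot|force|torq'
```

```text
tool_rot [ 3.141 -0.    -1.033]
force [-3.78  -2.464 -2.252]
torque [-0.814  0.937  0.143]
gripper_force 59.412
```

Call:
send_rows(
  rows=[
    [[0,0,0,0,0,0.02],[0,0,0,0,0,0.04],[0,0,0,0,0,0.04]],
  ],
)

```text
clock: 28.0
eef_pos: [608.2, -201.3, 193.0]
tool_rot: [3.141, -0.0, -1.073]
force: [-3.8, -4.1, -2.0]
width: 13.0
gripper_force: 59.5
```

```bash
python3 st.py | egrep 'rot|force|torq'
```

```text
tool_rot [ 3.141 -0.    -1.073]
force [-3.761 -4.061 -2.025]
torque [-0.896  0.967  0.335]
gripper_force 59.513
```

Call:
send_rows(
  rows=[
    [[0,0,0,0,0,0.015],[0,0,0,0,0,0.03],[0,0,0,0,0,0.03]],
  ],
)

```text
clock: 28.3
eef_pos: [608.1, -201.3, 193.0]
tool_rot: [3.141, -0.0, -1.102]
force: [-3.8, -3.7, -2.3]
width: 13.4
gripper_force: 59.6
```

```bash
python3 st.py | egrep 'rot|force|torq'
```

```text
tool_rot [ 3.141 -0.    -1.102]
force [-3.78  -3.693 -2.283]
torque [-0.923  1.026  0.505]
gripper_force 59.649
```

Torque rises at the same yaw as before (from about -1.05 to 0.5 N m, well above friction), which confirms the hard stop. I'll add a slight extra turn and press down, then release.

Call:
send_rows(
  rows=[
    [[0,0,0.05,0,0,0.02],[0,0,0.1,0,0,0.025],[0,0,0.12,0,0,0.025]],
  ],
)

```text
clock: 28.6
eef_pos: [608.2, -201.4, 192.8]
tool_rot: [3.141, -0.001, -1.126]
force: [-5.5, -2.4, 5.8]
width: 13.1
gripper_force: 61.1
```

```bash
python3 st.py | egrep 'eef|rot|force|torq'
```

```text
eef_pos [ 608.241 -201.425  192.817]
tool_rot [ 3.141e+00 -1.000e-03 -1.126e+00]
force [-5.538 -2.416  5.77 ]
torque [-0.593  1.402  0.638]
gripper_force 61.134
```

Call:
send_rows(
  rows=[
    [[0,0,0,0,0,0],[0,0,0,0,0,0],[0,0,0,0,0,0],[0,0,0,0,0,0],[0,0,0,0,0,0],[0,0,0,0,0,0],[0,0,0,0,0,0],[0,0,0,0,0,0]],
  ],
  grip=0,
)

```text
clock: 29.4
eef_pos: [608.3, -201.1, 191.8]
tool_rot: [-3.141, 0.0, -1.127]
force: [0.7, 0.1, 0.5]
width: 85.2
gripper_force: 0.0
```

```bash
python3 st.py | egrep 'eef|rot|force|torq'
python3 - <<'E'
from fit import *
snap('side','side13'); snap('scene','scene13')
fit(['side13','scene13'],[608,-201,75,-62,0,0],[5,5,5,12,6,6])
E
```

```text
eef_pos [ 608.313 -201.069  191.786]
tool_rot [-3.141  0.    -1.127]
force [0.717 0.119 0.47 ]
torque [-0.045 -0.051 -0.019]
gripper_force 0.0
['side13', 'scene13'] [ 6.076e+02 -2.027e+02  7.560e+01 -5.860e+01 -1.100e+00 -3.000e-01] -190.0
```

Call:
send_rows(
  rows=[
    [[0,0,-1.5,0,0,0],[0,0,-4,0,0,0],[0,0,-7.5,0,0,0],[0,0,-11,0,0,0],[0,0,-14,0,0,0],[0,0,-15,0,0,0],[0,0,-15,0,0,0],[0,0,-15,0,0,0]],
  ],
)

```text
clock: 30.3
eef_pos: [607.9, -200.6, 340.9]
tool_rot: [3.141, 0.002, -1.127]
force: [0.3, -1.2, -0.5]
width: 85.1
gripper_force: 0.0
```

Run:
```python
from fit import *
snap('side','side14'); snap('scene','scene14')
fit(['side14','scene14'],[608,-201,75,-59,0,0],[5,5,5,12,6,6])
s=ctrl.read_state(); print(s['clock'],s['eef_pos'],s['force'])
```

```text
['side14', 'scene14'] [ 611.5 -200.8   75.4  -58.6    2.4   -0.9] -202.0
30.4 [ 607.77206864 -200.45558659  340.11374799] [-0.02820219 -0.54628877 -0.11950034]
```

Run:
```python
from fit import *
snap('wrist','wrist14')
L=['side14','scene14']
fit(L,[609,-201,74,-59,0,0],[5,5,5,12,.01,.01])
fit(L+['wrist14'],[609,-201,74,-59,0,0],[5,5,5,12,6,6])
fit(L+['wrist14'],[609,-201,74,-59,0,0],[5,5,5,12,.01,.01])
```

```text
['side14', 'scene14'] [ 608.9 -201.7   76.   -59.     0.    -0. ] -200.9
['side14', 'scene14', 'wrist14'] [ 6.093e+02 -2.023e+02  7.600e+01 -5.880e+01  2.000e-01 -8.000e-01] -276.6
['side14', 'scene14', 'wrist14'] [ 608.7 -201.6   76.   -58.9    0.    -0. ] -275.3
```

```bash
python3 -c "
from cell import ctrl
print(ctrl.finish_job())"
```

```text
the job is handed in; nothing more can be done
None
```

I tightened the coupling and then the lock nut, each until the torque rose at its hard stop, and handed the job in at about 30 s with the key standing upright on the nut. The first try over-turned the key and dragged the nut back, so I reseated it and turned again; the nut's final angle was judged from torque and key angle, because the socket hides it.

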